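# Close the bearings of an ink roller stand and hold the cap down

### The job

Close up the ink roller's stand: first turn the wing latch fully across the roller's shaft until it meets its stop, then pick up the loose bearing cap, fit it over the two dowels at the other end of the stand and push it fully home. Finish while still holding the cap firmly pressed down on its seat, ready for somebody to drive in the screws; do not let go. Leave the roller lying in its stand and do not knock the two tins, the notched wooden block and the ink knife about.

Things in the scene. Friction and masses are not known exactly. Their poses are not given: they have to be found in the camera images.
- stand: Grey roller stand, fixed to the bench, may be turned about the vertical. Base plate 110 (x) x 270 (y) x 12 mm; origin at the centre of its underside, z up. Two bearing blocks 94 (x) x 32 (y) mm: at y = -105 mm the split bearing with two dowels (flat top 60 mm above the bench), at y = +105 mm the saddle with the wing latch (top 71 mm above the bench).
- seat (a point): Centre of the flat top of the dowel bearing block, 60 mm above the bench, axes parallel to the stand's. Two steel dowels rise from it at x = +30 and -30 mm: 8 mm diameter, 18 mm tall, the top 3.5 mm tapered. The roller's shaft lies between them along y, its axis level with this face, so it stands 9 mm proud.
- latch (a joint): Steel wing latch (turnbutton) on the saddle block, vertical axle. 0 = closed: the bar points along the stand's +x, straight across the shaft, at its stop. Growing values turn it counter-clockwise seen from above; at 1.57 it points along the stand's +y, away from the roller. Starts at 1.1 to 1.5 rad; about 0.06 N m of friction, stays where left.
- latch_grip (a point): Point on the latch's axle, mid-wing, at stand x = -30, y = +105 mm, 99 mm above the bench; x axis along the bar. The upright finger wing is a plate 40 (along the bar) x 12 mm, centred on the axle, from 81 to 113 mm above the bench. The bar below it is 16 mm wide, 7 mm thick, and reaches 72 mm from the axle.
- cap: Loose grey bearing cap, 0.3 kg, upright on the bench. Origin: centre of underside, z up. Body 94 (x) x 32 (y) x 24 mm; two 10 mm through holes at x = +-30; underneath an arch 26 wide, 11 high for the shaft. On top a grip rib 38 (x) x 18 (y) mm, from 24 to 58 mm above the underside. Same after a half turn about z. Home, its origin meets seat, its x along the seat's x.
- roller: Black rubber ink roller, loose in the stand's two saddles; origin at its middle on its axis, 60 mm above the bench, axis along y (the stand's y). Drum 50 mm diameter x 150 mm; collars 28 mm diameter next to it; steel shaft 18 mm diameter, 264 mm long overall.
- big_tin: Bystander: closed ink tin, 84 mm diameter, 95 mm tall; origin at the centre of its underside.
- small_tin: Bystander: closed ink tin, 64 mm diameter, 60 mm tall; origin at the centre of its underside.
- notch_block: Bystander: dark wooden rest with an open notch in its top, 60 x 45 x 57 mm; origin at the centre of its underside.
- ink_knife: Bystander: ink spatula lying flat on the bench, handle towards its -x.
There are look-alikes about, which are no part of the job. There is more than one size of the cap; the job needs the middle-sized.

How it is judged:
By the outcome, as a careful person would: the job done as asked, in the order asked, and still so for the second after the job is handed in, while the arm keeps its last pose, push and grip.
It also fails if it takes over 53 s, if anything falls off the work surface, if the arm or the gripper's body presses on something with over 40 N, if the wrist force passes 120 N, or if a joint passes its speed limit or range.

### The arm

A 6-joint arm with a two-finger parallel gripper is mounted at the origin on the work surface. World frame = base frame: x ahead of the robot, y to its left, z up, the work surface at z = 0. Lengths are in m, angles in degrees, forces in N, time in s.
With the tool pointing down it reaches from about 0.325 to 0.925 m from the base axis. Payload 3.1 kg.
Tool frame: the origin (TCP) lies on the centre line of the jaws, within the pads' length; the fingertips stand 8 mm ahead of it and the grasp point (between the pads) lies 11 mm behind it; z points along the fingers, y is the direction in which the jaws open and shut (so a half turn about z gives the same grasp; the last joint's range is limited). The gripper opens to 85 mm and grips with 20 to 120 N. Pads are 22 mm wide; open, the fingers measure 114 mm over their backs; the gripper's body (76 mm by 85 mm) begins 54 mm behind the grasp point. The pads swing forward as they close: fully open they stand 13 mm farther back than shut.
Start: joints at [-78.507, 12.427, 92.441, -0, 75.132, -6.429], TCP at [0.192, -0.595, 0.239] pointing down, gripper open.
Joint ranges: [-157.48, 157.48], [-44.54, 120.13], [17.64, 146.25], [-64.5, 244.5], [7.68, 150.69], [-147.95, 147.95]. Speed limits (degrees/s): [159.86, 159.86, 180, 180, 180, 180].

### API

Orientations are given as a 3x3 rotation matrix whose columns are the frame's x, y, z axes.
In Python, from plant import ctrl, imaging gives the robot as it stands.
- The arm moves only by the tool jog_arm, never from a script. Its argument "targets" is text: rows parted by semicolons, each of 7 numbers parted by spaces: the shift along the tool's x, y, z in mm, then the turn, a rotation vector about the tool's x, y, z in degrees, then the finger opening in mm, from 0 to 85.4. A call has 1 to 12 rows; each row shifts and turns the pose as measured when the row begins, along the tool's axes as they then stand; what a row does not reach is not made up. A row lasts 1/10 s, in which the tool goes at most 50 mm and 8.59 degrees, less where a joint would pass 70% of its speed; a pose out of reach is approached as far as the arm can. A call with a gripper value outside its range is refused whole. The fingers move at their own pace and stop on an object; "newtons" is the grip in N (left out, the last holds). Time passes only in rows, so rows that do not move let the fingers close. It gives the time, the measured TCP pose, the force and the opening at its end, in the units of the state.
- ctrl.get_state(): the state, without advancing time (a new reading comes with each control period).
- imaging.grab_frame(name): name is "scene" or "top" or "wrist"; returns (picture, depth): 384x512x3 uint8, red, green, blue; 384x512 float32, m along the optical axis (not along the pixel's ray), 0 where there is no reading.
- imaging.camera_params(name): a dict with "fx", "fy", "cx", "cy" (pixels), "rvec" (rotation vector, rad) and "tvec" (3), from world to camera coordinates, as OpenCV has them. Camera axes: x right, y down, z forward; pixel columns grow to the right and rows downward; lengths in m; the calibration is good to about 2 mm. A picture is of the moment at which its call begins: read the wrist's pose just before it. camera_params takes no time and is no camera call; for the wrist camera it gives the pose at the moment of the call.
- ctrl.close_job(): hands the job in, once; it reports no verdict.
Trained networks look in the newest picture that a camera, given by its name, has taken for a name from the list of things; names that differ only in an ending like _2 or _b are one class to them, and where a whole thing is asked for, a point or a joint stands for the part that bears it (a point fixed in the world has none). Each returns a list of dicts, best first, with "conf" (0 to 1); they miss things now and then, are a little off and sometimes report something else, mostly with a low value. They report only what shows in the picture. A call takes as long as a camera call. They do not tell look-alikes from the thing itself.
- imaging.trace(camera, query): "region" (384x512 bool, what is visible of it) and "point" ([row, column] in pixels, amid what is visible of it).
The state is a dict: "time": time; "joint_pos": joint angles; "joint_velocities": joint speeds; "effort": joint torques, N m; "position": TCP position; "tcp_rot": TCP orientation; "ft_force": force on the tool from outside, world axes, zero at the start; "ft_torque": the same for the moment, N m; "width": finger opening in m.
Only numpy, scipy, OpenCV 4.12 (cv2) and the standard library are available. Lean on these libraries where they do the work, as an engineer would, in place of code of your own. Each camera call takes 0.05 s, during which the arm holds its last target.

## Working session

There is one attempt and no reset: what is moved stays moved. The work goes in short steps, Python scripts to look and compute and a tool call to move; the robot and the scene stay as the last step left them, time stands still between calls to the robot, and variables do not carry over. Pictures are saved under pics/ and viewed, and the job is handed in when it is done.

Besides the shell and the picture viewer there is one more tool, called after "Request:" as name(argument=value, ...), one argument or row to a line, values as JSON. jog_arm: Moves the arm, as the interface text tells. Its arguments: {"type":"object","properties":{"targets":{"type":"string"},"newtons":{"type":"number"}},"required":["targets"]}

```bash
ls; mkdir -p pics
cat > h.py <<'E'
import numpy as np, cv2
from plant import ctrl, imaging
def cam(n):
    p=imaging.camera_params(n)
    K=np.array([[p['fx'],0,p['cx']],[0,p['fy'],p['cy']],[0,0,1]])
    R,_=cv2.Rodrigues(np.array(p['rvec'],float)); t=np.array(p['tvec'],float).reshape(3)
    return K,R,t
def cloud(n,d,c=None):
    K,R,t=c or cam(n)
    v,u=np.mgrid[0:d.shape[0],0:d.shape[1]]
    P=np.stack([(u-K[0,2])/K[0,0]*d,(v-K[1,2])/K[1,1]*d,d],-1)
    W=(P-t)@R
    W[d<=0]=np.nan
    return W
def proj(n,X,c=None):
    K,R,t=c or cam(n)
    p=(np.atleast_2d(X)@R.T+t)@K.T
    return p[:,:2]/p[:,2:]
def save(name,img,scale=1.5):
    cv2.imwrite('pics/'+name,cv2.resize(img[:,:,::-1].copy(),None,fx=scale,fy=scale,interpolation=cv2.INTER_CUBIC))
E
python3 - <<'E'
from h import *
print(ctrl.get_state())
for n in ['scene','top','wrist']:
    img,d=imaging.grab_frame(n); np.savez('f_%s.npz'%n,img=img,d=d); save(n+'0.png',img)
    K,R,t=cam(n); print(n,K[0,0],-R.T@t,R[2])
E
```

```text
pics
{'time': 0.0, 'joint_pos': array([-7.85062605e+01,  1.24777111e+01,  9.25307966e+01, -1.81396331e-03,
        7.51303276e+01, -6.42677942e+00]), 'joint_velocities': array([ 0.03413794, -0.00226328,  0.09973477, -0.07299668, -0.08348914,
       -0.01645764]), 'effort': array([ 1.28821011e-03, -3.96840262e+01, -3.03852332e+01,  5.09445022e-05,
        9.81199293e-03,  5.66990465e-06]), 'position': array([ 0.19218007, -0.59387106,  0.23793679]), 'tcp_rot': array([[ 9.51481822e-01,  3.07704533e-01, -5.12820765e-04],
       [ 3.07704866e-01, -9.51478905e-01,  2.36844048e-03],
       [ 2.40841733e-04, -2.41132551e-03, -9.99997064e-01]]), 'ft_force': array([ 0.29379554,  0.17929124, -0.07694697]), 'ft_torque': array([0.01410087, 0.02844848, 0.070141  ]), 'width': 0.08556544249315673}
scene 427.8350446662481 [1.60514109 0.18712785 0.9094947 ] [-0.7537726  -0.11206607 -0.64750913]
top 408.2865294924599 [0.37015542 0.02839285 1.42008366] [ 0.18887688  0.02736503 -0.98161942]
wrist 320.4676953651487 [ 0.27029959 -0.57006352  0.37219031] [-0.3042612  -0.09618171 -0.94772053]
```

View pics/scene0.png

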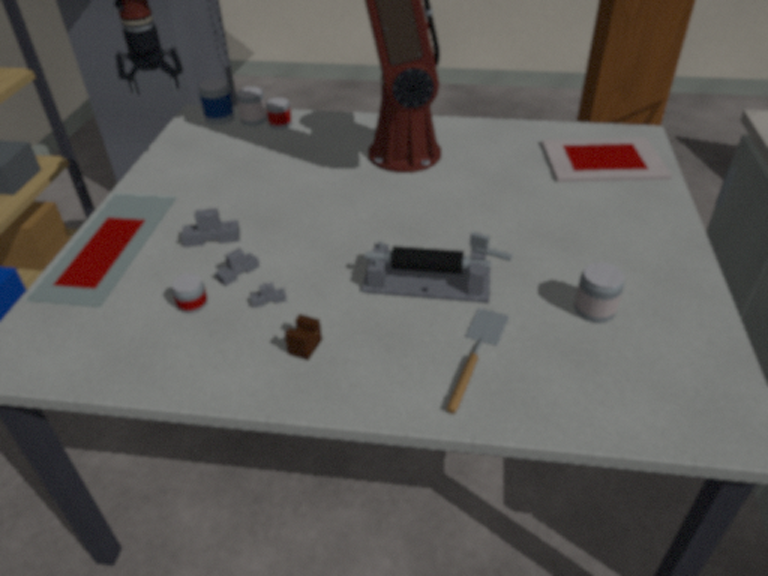

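View pics/top0.png

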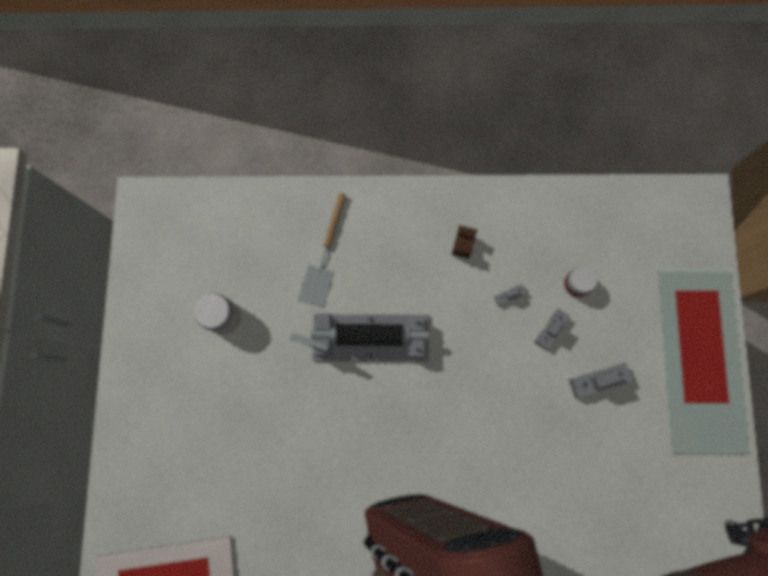

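View pics/wrist0.png

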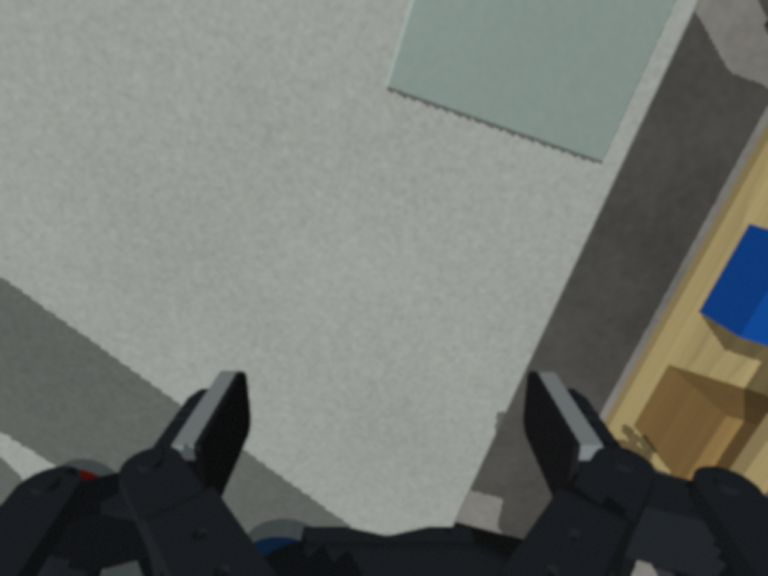

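Three caps show. In the top picture they are the large one at (601,380), the middle one at (553,330) and the small one at (511,296); the wing latch is at the left end of the stand, near (325,345). I'll measure them from depth.

```bash
cat > m1.py <<'E'
from h import *
from scipy import ndimage as ni
for n in ['top','scene']:
    f=np.load('f_%s.npz'%n); W=cloud(n,f['d'])
    m=(W[...,2]>0.012)&(W[...,2]<0.16)&(W[...,0]>0.28)&(W[...,0]<0.95)&(abs(W[...,1])<0.6)
    L,k=ni.label(m)
    print(n)
    for i in range(1,k+1):
        q=L==i
        if q.sum()<30: continue
        P=W[q]; z=P[:,2]; r,c=np.where(q)
        hi=P[z>z.max()-0.012]
        box=cv2.minAreaRect((P[:,:2]*1000).astype(np.float32))
        print(i,q.sum(),'pix',r.mean().round(),c.mean().round(),'xy',np.nanmedian(P[:,:2],0).round(3),'z99',np.percentile(z,98).round(4),'box',np.round(box[0]),np.round(box[1]),round(box[2]))
for q in ['cap','stand','latch','roller','latch_grip']:
    for n in ['top','scene']:
        try:
            for o in imaging.trace(n,q): print(q,n,round(o['conf'],2),o['point'],o['region'].sum())
        except Exception as e: print(q,n,e)
E
python3 m1.py
```

```text
top
1 173 pix 145.0 223.0 xy [0.834 0.201] z99 0.0238 box [832. 201.] [ 19. 140.] 74
2 261 pix 160.0 310.0 xy [ 0.771 -0.105] z99 0.0611 box [ 770. -106.] [45. 62.] 75
10 337 pix 187.0 387.0 xy [ 0.671 -0.365] z99 0.0645 box [ 675. -369.] [61. 62.] 76
11 137 pix 196.0 340.0 xy [ 0.646 -0.21 ] z99 0.0473 box [ 648. -213.] [24. 73.] 24
12 631 pix 208.0 145.0 xy [0.591 0.449] z99 0.0998 box [595. 458.] [80. 82.] 31
15 263 pix 219.0 369.0 xy [ 0.564 -0.302] z99 0.0606 box [ 567. -306.] [32. 95.] 54
17 1557 pix 223.0 244.0 xy [0.543 0.125] z99 0.1105 box [546. 133.] [305. 102.] 89
117 525 pix 253.0 401.0 xy [ 0.45  -0.398] z99 0.0821 box [ 451. -407.] [ 44. 129.] 17
scene
1 573 pix 152.0 139.0 xy [ 0.463 -0.403] z99 0.0781 box [ 453. -408.] [ 53. 130.] 18
2 1746 pix 175.0 289.0 xy [0.564 0.133] z99 0.1081 box [552. 132.] [305.  99.] 90
3 322 pix 176.0 157.0 xy [ 0.577 -0.303] z99 0.0576 box [ 570. -305.] [38. 95.] 54
4 979 pix 194.0 399.0 xy [0.625 0.455] z99 0.0959 box [603. 459.] [80. 81.] 11
8 441 pix 194.0 125.0 xy [ 0.693 -0.363] z99 0.0608 box [ 681. -369.] [63. 62.] 56
43 188 pix 196.0 178.0 xy [ 0.654 -0.211] z99 0.0441 box [ 651. -212.] [27. 71.] 25
106 479 pix 224.0 201.0 xy [ 0.787 -0.102] z99 0.0577 box [ 774. -105.] [48. 64.] 76
110 254 pix 255.0 307.0 xy [0.84  0.201] z99 0.021 box [828. 204.] [ 18. 149.] 76
cap top 0.78 [217.7, 364.4] 257
cap top 0.62 [160.9, 312.5] 245
cap top 0.59 [255.2, 401.4] 549
cap top 0.48 [194.7, 341.5] 152
cap scene 0.75 [194.3, 177.5] 242
cap scene 0.72 [153.5, 139.9] 609
stand top 0.59 [233.1, 245.2] 1820
stand scene 0.79 [185.8, 290.1] 2006
latch top 0.51 [228.7, 205.7] 131
latch scene 0.48 [166.4, 321.9] 192
latch scene 0.4 [197.1, 126.6] 442
roller top 0.88 [223.0, 245.8] 903
roller scene 0.77 [175.3, 283.5] 892
latch_grip top 0.41 [225.6, 207.1] 112
latch_grip scene 0.46 [167.7, 324.0] 241
```

Run:
```python
import numpy as np,cv2
f=np.load('f_top.npz')['img']
a=cv2.resize(f[185:275,315:430,::-1],None,fx=6,fy=6,interpolation=cv2.INTER_CUBIC); cv2.imwrite('pics/capscrop.png',a)
a=cv2.resize(f[190:260,180:310,::-1],None,fx=6,fy=6,interpolation=cv2.INTER_CUBIC); cv2.imwrite('pics/standcrop.png',a)
```

```text
(no output)
```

View pics/capscrop.png

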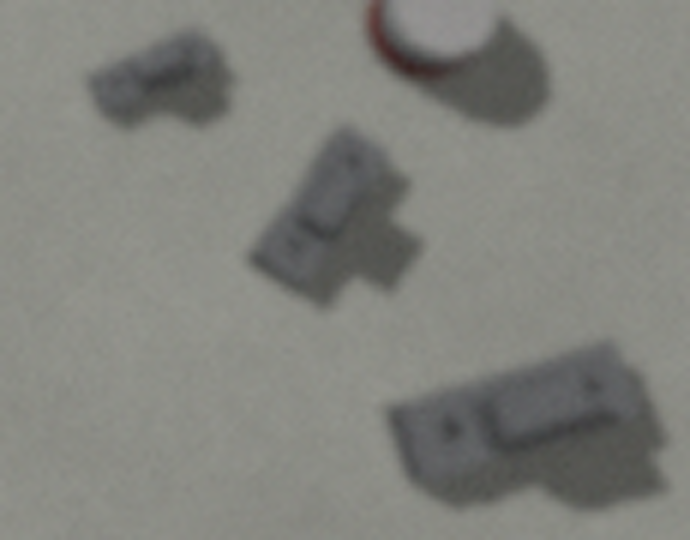

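View pics/standcrop.png

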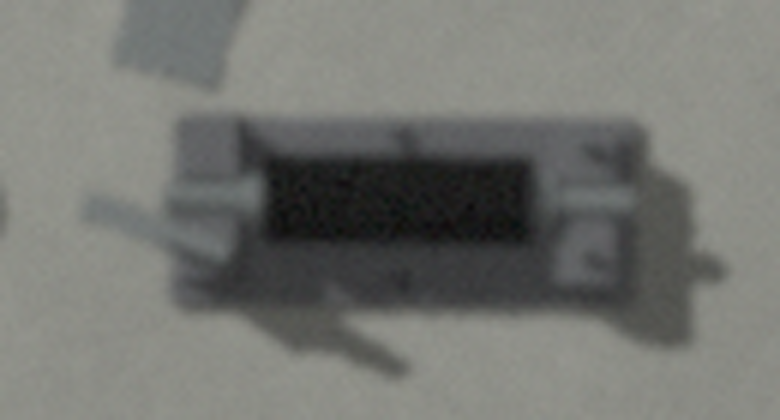

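The middle cap is at top pixel (369,219). It measures 95 x 32 mm, so it matches the 94 x 32 body; the others are about 129 x 44 and 72 x 25. The dowels show at the right end of the stand, and the latch bar points up-left at the left end. Next I'll write a row planner.

```bash
cat > plan.py <<'E'
import sys
from h import *
from scipy.spatial.transform import Rotation as Ro
def plan(pos,yaw,width,step=42,da=8):
    s=ctrl.get_state(); p=np.array(s['position']); R=np.array(s['tcp_rot'])
    y=np.radians(yaw); T=np.array([[np.cos(y),np.sin(y),0],[np.sin(y),-np.cos(y),0],[0,0,-1]])
    pos=np.array(pos); rv=Ro.from_matrix(R.T@T).as_rotvec(degrees=True)
    n=int(max(1,np.ceil(np.linalg.norm(pos-p)*1000/step),np.ceil(np.linalg.norm(rv)/da)))
    print('dist',np.round((pos-p)*1000,1),'rv',rv.round(2),'n',n)
    rows=[]
    for k in range(n):
        tp=(pos-p)/(n-k); sh=np.round(R.T@tp*1000,0 if n-k>1 else 1)
        rv=Ro.from_matrix(R.T@T).as_rotvec(degrees=True)/(n-k); rv=np.round(rv,1)
        rows.append(' '.join('%g'%(v+0) for v in [*sh,*rv])+' %g'%width)
        p=p+R@sh/1000; R=R@Ro.from_rotvec(rv,degrees=True).as_matrix()
    for i in range(0,n,12): print('; '.join(rows[i:i+12]))
if __name__=='__main__':
    a=[float(v) for v in sys.argv[1:]]
    plan(a[:3],a[3],a[4],*(a[5:]))
E
python3 - <<'E'
from h import *
for n,(lo,hi,c0,r) in {'top':((.03,.1),None,(.566,-.305),.07)  }.items() if False else []: pass
for n in ['top','scene']:
    W=cloud(n,np.load('f_%s.npz'%n)['d'])
    m=(np.hypot(W[...,0]-.566,W[...,1]+.305)<.07)&(W[...,2]>.012)
    P=W[m]; q=P[:,:2]-P[:,:2].mean(0); u,s,v=np.linalg.svd(q); print(n,np.degrees(np.arctan2(v[0,1],v[0,0])))
    t=P[P[:,2]>.045]; print('rib',t.mean(0).round(4),len(t))
E
python3 plan.py 0.566 -0.305 0.24 -36 85
```

```text
top 145.27865738467065
rib [ 0.5664 -0.3052  0.0562] 68
scene -39.04392237498698
rib [ 0.5718 -0.3044  0.0534] 68
dist [373.6 289.7   0.7] rv [ 0.   -0.   53.92] n 12
37 -13 0 0 0 4.5 85; 36 -16 0 0 0 4.5 85; 34 -19 0 0 0 4.5 85; 33 -22 0 0 0 4.5 85; 31 -24 0 0 0 4.5 85; 29 -27 0 0 0 4.5 85; 27 -29 0 0 0 4.5 85; 25 -31 0 0 0 4.5 85; 22 -33 0 0 0 4.5 85; 20 -34 0 0 0 4.5 85; 17 -35 0 0 0 4.5 85; 13.2 -37 -0.7 0 0 4.4 85
```

Request:
jog_arm(
  targets="37 -13 0 0 0 4.5 85; 36 -16 0 0 0 4.5 85; 34 -19 0 0 0 4.5 85; 33 -22 0 0 0 4.5 85; 31 -24 0 0 0 4.5 85; 29 -27 0 0 0 4.5 85; 27 -29 0 0 0 4.5 85; 25 -31 0 0 0 4.5 85; 22 -33 0 0 0 4.5 85; 20 -34 0 0 0 4.5 85; 17 -35 0 0 0 4.5 85; 13 -37 -1 0 0 4.5 85",
)

```text
time: 1.85
position: [0.5818, -0.3072, 0.2414]
tcp_rot: [[0.778, -0.628, 0.002], [-0.628, -0.778, -0.007], [0.006, 0.004, -1.0]]
ft_force: [0.1, 0.4, -1.0]
width: 0.085
```

```bash
cat > look.py <<'E'
import sys
from h import *
name=sys.argv[1]
s=ctrl.get_state(); c=cam('wrist')
img,d=imaging.grab_frame('wrist'); s2=ctrl.get_state()
print(s['time'],s['position'].round(4),'->',s2['position'].round(4),'yaw',np.degrees(np.arctan2(s2['tcp_rot'][1,0],s2['tcp_rot'][0,0])).round(2),'tilt',s2['tcp_rot'][:2,2].round(4),'F',s2['ft_force'].round(1),s2['ft_torque'].round(2),'w',round(s2['width'],4))
c2=cam('wrist')
np.savez(name+'.npz',img=img,d=d,K=c[0],R=c[1],t=c[2],pos=s['position'],rot=s['tcp_rot'])
save(name+'.png',img)
E
python3 look.py cap1
```

```text
1.85 [ 0.5818 -0.3072  0.2414] -> [ 0.5867 -0.3026  0.2418] yaw -38.83 tilt [ 0.0076 -0.0033] F [ 2.   1.1 -0. ] [ 0.07 -0.07  0.06] w 0.0854
```

View pics/cap1.png

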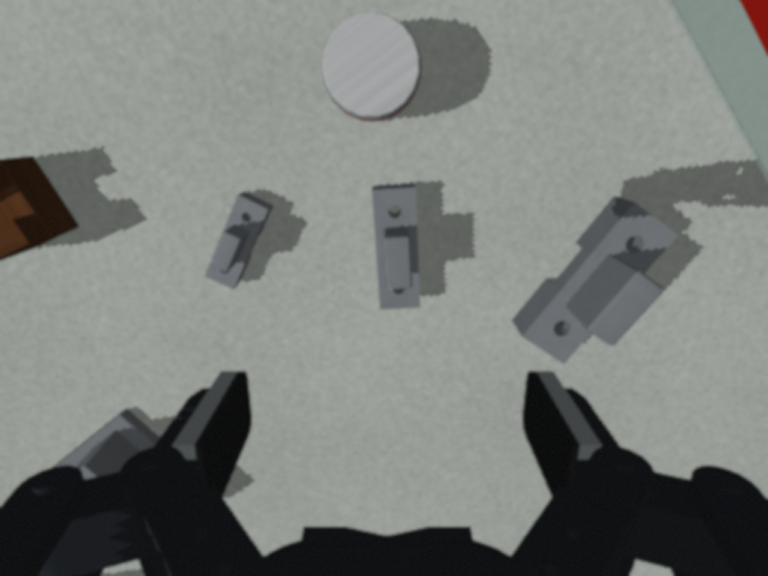

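The middle cap is in the centre, about (398,247). The small one is at (240,240) and the large one at (595,280). I'll take a settled frame and measure from that.

```bash
python3 look.py cap2
cat > mc.py <<'E'
import sys
from h import *
f=np.load(sys.argv[1]); W=cloud('wrist',f['d'],(f['K'],f['R'],f['t']))
c0=np.array([float(v) for v in sys.argv[2:4]])
m=(np.hypot(W[...,0]-c0[0],W[...,1]-c0[1])<.065)
bench=W[(W[...,2]<.01)&(W[...,2]>-.02)&m]; print('bench z',np.median(bench[:,2]).round(4))
for lo,hi,nm in [(.018,.032,'body'),(.048,.07,'rib')]:
    q=m&(W[...,2]>lo)&(W[...,2]<hi); P=W[q]
    b=cv2.minAreaRect((P[:,:2]*1000).astype(np.float32))
    print(nm,q.sum(),'z',np.median(P[:,2]).round(4),'c',np.round(b[0],1),np.round(b[1],1),round(b[2],1),'mean',P.mean(0).round(4))
E
python3 mc.py cap2.npz .567 -.306
```

```text
1.9 [ 0.5867 -0.3026  0.2418] -> [ 0.5842 -0.3047  0.2417] yaw -38.49 tilt [ 0.0043 -0.0055] F [ 0.2 -0.5  0.6] [-0.    0.01  0.01] w 0.0848
bench z -0.0006
body 1518 z 0.0234 c [ 566.1 -306.4] [32.  94.6] 54.4 mean [ 0.5707 -0.3093  0.0234]
rib 626 z 0.0573 c [ 566.4 -306.6] [18.  38.1] 54.4 mean [ 0.5675 -0.3074  0.057 ]
```

```bash
python3 plan.py 0.54 0.11 0.26 75 85
```

```text
dist [-44.2 414.7  18.3] rv [   0.45   -0.16 -113.49] n 15
-20 -20 -1 0 0 -7.6 85; -17 -22 -1 0 0 -7.6 85; -14 -24 -1 0 0 -7.6 85; -10 -26 -1 0 0 -7.6 85; -7 -27 -2 0 0 -7.6 85; -3 -28 -1 0 0 -7.5 85; 1 -28 -2 0 0 -7.6 85; 4 -27 -1 0.1 0 -7.5 85; 8 -27 -1 0 0 -7.6 85; 11 -25 -2 0.1 0 -7.5 85; 14 -24 -1 0 0 -7.6 85; 17 -22 -2 0.1 0 -7.5 85
20 -19 -1 0 0 -7.6 85; 22 -16 -2 0.1 0 -7.5 85; 24.9 -13 -1.1 0 0 -7.6 85
```

Request:
jog_arm(
  targets="-20 -20 -1 0 0 -7.6 85; -17 -22 -1 0 0 -7.6 85; -14 -24 -1 0 0 -7.6 85; -10 -26 -1 0 0 -7.6 85; -7 -27 -2 0 0 -7.6 85; -3 -28 -1 0 0 -7.5 85; 1 -28 -2 0 0 -7.6 85; 4 -27 -1 0 0 -7.5 85; 8 -27 -1 0 0 -7.6 85; 11 -25 -2 0 0 -7.5 85; 14 -24 -1 0 0 -7.6 85; 17 -22 -2 0 0 -7.5 85",
)

```text
time: 3.15
position: [0.5333, 0.0296, 0.255]
tcp_rot: [[0.559, 0.829, 0.004], [0.829, -0.559, -0.011], [-0.007, 0.009, -1.0]]
ft_force: [0.4, 0.3, 0.7]
width: 0.085
```

Request:
jog_arm(
  targets="20 -19 -1 0 0 -7.6 85; 22 -16 -2 0 0 -7.5 85; 12 -6 -1 0 0 -4 85; 0 0 0 0 0 0 85",
)

```text
time: 3.55
position: [0.52, 0.1001, 0.2592]
tcp_rot: [[0.238, 0.971, 0.005], [0.971, -0.238, -0.011], [-0.01, 0.007, -1.0]]
ft_force: [-0.0, 0.6, 0.7]
width: 0.0847
```

```bash
python3 look.py st1; python3 look.py st2
```

```text
3.55 [0.52   0.1001 0.2592] -> [0.5202 0.0993 0.2591] yaw 76.14 tilt [ 0.0048 -0.0116] F [-0.1 -0.2  0.6] [-0.01 -0.04  0.02] w 0.0851
3.6 [0.5202 0.0993 0.2591] -> [0.5204 0.0986 0.2591] yaw 76.05 tilt [ 0.0047 -0.0119] F [-0.7 -0.2 -0.2] [ 0.05 -0.03 -0.01] w 0.085
```

View pics/st2.png

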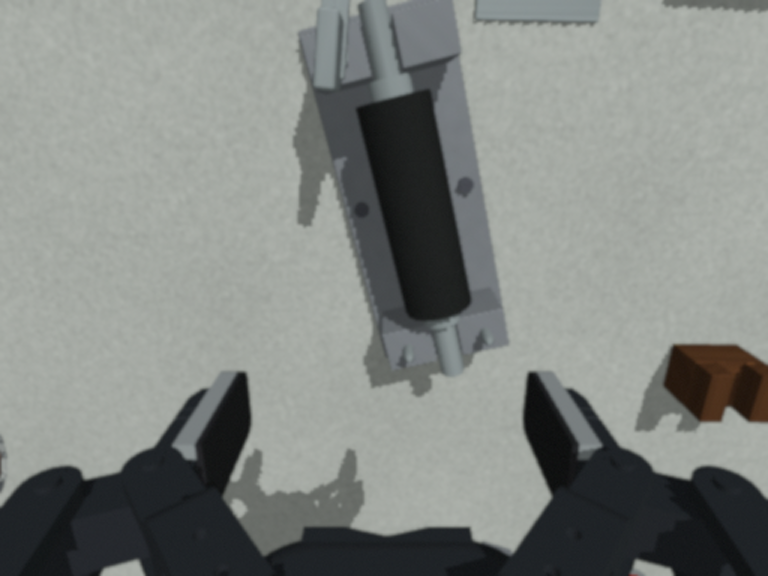

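The picture shows the whole stand. The dowels are at (407,355) and (487,338), and the wing is at the upper left, partly out of view. I'll fit the stand's pose now.

```bash
cat > ms.py <<'E'
import sys
from h import *
f=np.load(sys.argv[1]); W=cloud('wrist',f['d'],(f['K'],f['R'],f['t']))
reg=(W[...,0]>.46)&(W[...,0]<.64)&(W[...,1]>-.05)&(W[...,1]<.33)
def sel(lo,hi,extra=None):
    q=reg&(W[...,2]>lo)&(W[...,2]<hi)
    if extra is not None:q&=extra
    return W[q],q
P,q=sel(.009,.016); b=cv2.minAreaRect((P[:,:2]*1000).astype(np.float32)); print('base',len(P),np.round(b[0],1),np.round(b[1],1),round(b[2],2),np.median(P[:,2]))
dark=f['img'].max(2)<45
P,q=sel(.06,.09,dark); u,s,v=np.linalg.svd(P[:,:2]-P[:,:2].mean(0)); print('drum',len(P),P.mean(0).round(4),P[:,2].max().round(4),np.degrees(np.arctan2(v[0,1],v[0,0])).round(2)); 
b=cv2.minAreaRect((P[:,:2]*1000).astype(np.float32)); print(np.round(b[0],1),np.round(b[1],1),round(b[2],2))
P,q=sel(.057,.063,W[...,1]<.05); print('seat',len(P),np.median(P[:,2]),P.min(0),P.max(0)); b=cv2.minAreaRect((P[:,:2]*1000).astype(np.float32)); print(np.round(b[0],1),np.round(b[1],1),round(b[2],2))
from scipy import ndimage as ni
P,q=sel(.0715,.085,(W[...,1]<.045)&~dark); L,k=ni.label(q,np.ones((3,3)))
for i in range(1,k+1):
    p=W[L==i]
    if len(p)>2: print('dowel?',len(p),p.mean(0).round(4),p[:,2].max())
P,q=sel(.103,.125); 
if len(P): 
    print('wing',len(P)); b=cv2.minAreaRect((P[:,:2]*1000).astype(np.float32)); print(np.round(b[0],1),np.round(b[1],1),round(b[2],2),np.median(P[:,2]))
P,q=sel(.066,.075,W[...,1]>.19); 
if len(P):b=cv2.minAreaRect((P[:,:2]*1000).astype(np.float32)); print('saddle',np.round(b[0],1),np.round(b[1],1),round(b[2],2),np.median(P[:,2]))
E
python3 ms.py st2.npz
```

```text
base 7308 [546.3 112.1] [269.6 109.9] 89.67 0.011354491532386001
drum 6816 [0.5457 0.117  0.0798] 0.0865 -90.44
[545.7 110.9] [149.2  47.7] 89.32
seat 1541 0.05935254862974831 [ 0.49865497 -0.0192928   0.05713848] [0.59262442 0.04835676 0.06299733]
[545.7  14.3] [67.5 94. ] 89.35
dowel? 102 [0.5474 0.0307 0.0754] 0.08474865581397949
dowel? 41 [0.5754 0.0083 0.0752] 0.07861050483070722
dowel? 45 [0.5159 0.0086 0.0753] 0.07856031055839248
wing 864
[517.  216.9] [39.9 12.2] 70.02 0.11218468099602086
saddle [546.9 216.4] [94.  52.6] 0.09 0.07013162196450512
```

Stand: centre (0.5463, 0.1121), yaw about -0.5°. The wing is at (0.517, 0.217), turned to 70°, so the latch stands near 1.23 rad. All heights agree with the text to about 1 mm. Next I'll approach the latch.

```bash
python3 plan.py 0.517 0.217 0.14 70 45 35
```

```text
dist [  -3.4  118.4 -119.1] rv [0.46 0.57 6.06] n 5
23 -7 24 0.1 0.1 1.2 45; 23 -7 23 0.1 0.1 1.2 45; 23 -7 24 0.1 0.1 1.2 45; 22 -8 24 0.1 0.1 1.2 45; 22.4 -8.1 23.1 0.1 0.2 1.3 45
```

Request:
jog_arm(
  targets="23 -7 24 0.1 0.1 1.2 45; 23 -7 23 0.1 0.1 1.2 45; 23 -7 24 0.1 0.1 1.2 45; 22 -8 24 0.1 0.1 1.2 45; 22.4 -8 23 0.1 0.2 1.3 45; 0 0 0 0 0 0 45; 0 0 0 0 0 0 45",
)

```text
time: 4.35
position: [0.5239, 0.21, 0.138]
tcp_rot: [[0.365, 0.931, 0.007], [0.931, -0.365, -0.005], [-0.002, 0.008, -1.0]]
ft_force: [-0.3, -0.2, 0.9]
width: 0.0449
```

```bash
python3 look.py la1; python3 ms.py la1.npz; python3 plan.py 0.517 0.217 0.092 70 45 10
```

```text
4.35 [0.5239 0.21   0.138 ] -> [0.5236 0.2098 0.1379] yaw 68.54 tilt [ 0.006  -0.0044] F [-0.5  0.1 -1. ] [-0.01 -0.    0.02] w 0.0451
base 8274 [546.5 133. ] [228.2 109.9] 89.62 0.011334419082712412
drum 3663 [0.5454 0.1476 0.0769] 0.0851 -86.92
[545.5 112.7] [148.7  47.6] 89.07
seat 162 0.059322674684853374 [0.55819322 0.00174893 0.05822828] [0.57313213 0.0227586  0.06268231]
[569.4  11. ] [18.6 14.3] 53.77
dowel? 27 [0.5619 0.0378 0.0777] 0.08230384189474248
wing 1526
[517.2 217.2] [40.6 12. ] 70.17 0.11211413150849042
saddle [545.9 218.4] [89.1 89.9] 42.33 0.07008907574569316
dist [ -6.6   7.2 -45.9] rv [ 0.41  0.12 -1.46] n 5
1 -2 9 0.1 0 -0.3 45; 1 -2 9 0.1 0 -0.3 45; 1 -2 9 0.1 0 -0.3 45; 1 -1 9 0.1 0.1 -0.3 45; 0.5 -1.9 9.9 0 0 -0.3 45
```

View pics/la1.png

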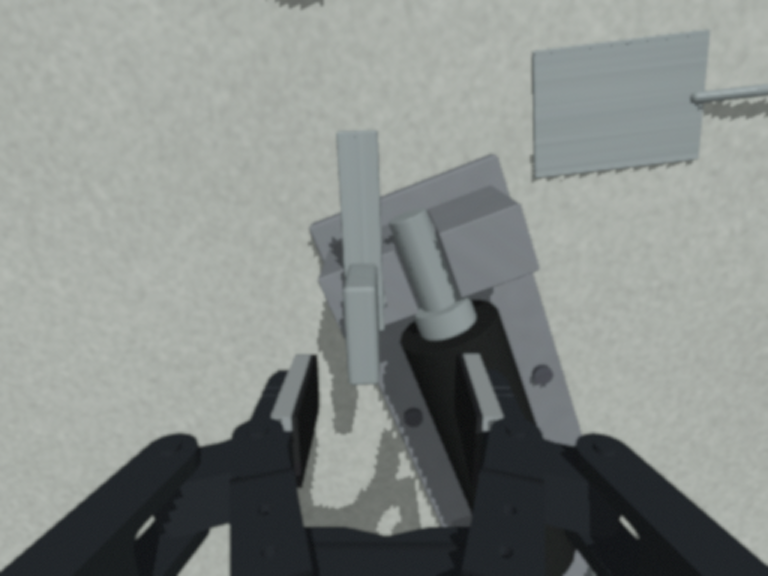

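The wing is at (360,325) with the bar pointing up. It still measures 70°, between the open fingers once I shift. I'll shift and descend.

Request:
jog_arm(
  targets="2 -4 5 0.2 0 -0.7 45; 2 -4 8 0.2 0.1 -0.8 45; 0 -1 10 0 0 0 45; 0 0 10 0 0 0 45; 0 0 9 0 0 0 45; 0 0 3 0 0 0 45; 0 0 0 0 0 0 45",
)

```text
time: 5.1
position: [0.5191, 0.2141, 0.0925]
tcp_rot: [[0.344, 0.939, 0.005], [0.939, -0.344, 0.0], [0.002, 0.005, -1.0]]
ft_force: [-0.0, 0.1, -0.6]
width: 0.0451
```

```bash
python3 plan.py 0.5172 0.2172 0.092 70 45 10;python3 look.py la2
```

```text
dist [-1.9  3.1 -0.5] rv [ 0.28 -0.13 -0.1 ] n 1
2.3 -2.8 0.4 0.3 -0.1 -0.1 45
5.1 [0.5191 0.2141 0.0925] -> [0.5191 0.2141 0.0926] yaw 69.91 tilt [0.0054 0.0004] F [ 0.6 -0.3  0.4] [ 0.02 -0.03  0.01] w 0.0448
```

View pics/la2.png

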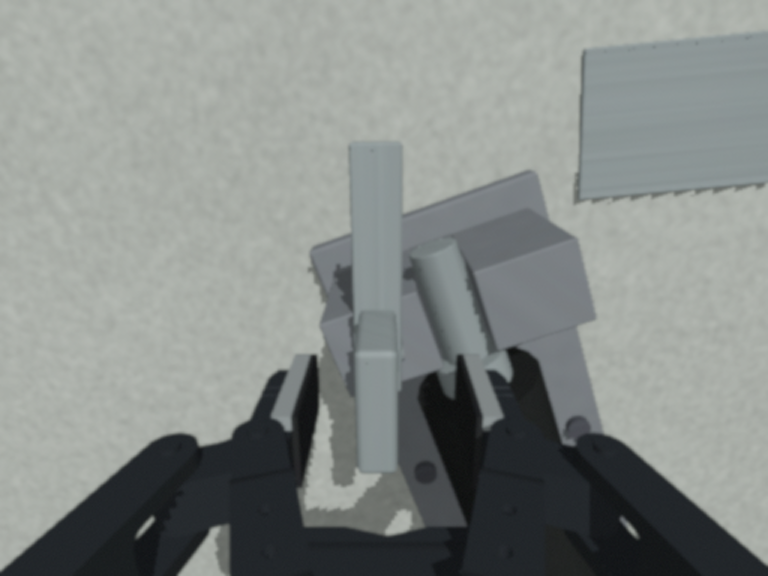

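The wing stands between the fingers (column 377, pads at 310 and 470). I'll nudge to centre and close.

Request:
jog_arm(
  targets="3 -4 0 0.3 0 0 45; 1 -1 0 0 0 0 30; 0 0 0 0 0 0 20; 0 0 0 0 0 0 8; 0 0 0 0 0 0 8; 0 0 0 0 0 0 8; 0 0 0 0 0 0 8",
  newtons=30,
)

```text
time: 5.85
position: [0.5179, 0.22, 0.0939]
tcp_rot: [[0.343, 0.939, 0.006], [0.94, -0.343, 0.002], [0.004, 0.005, -1.0]]
ft_force: [0.8, -0.5, -1.8]
width: 0.0111
```

Request:
jog_arm(
  targets="-1 0 0 0 0 7 8; -1 0 0 0 0 8 8; 0 0 0 0 0 8 8; 0 0 0 0 0 8 8; 0 0 0 0 0 8 8; 0 0 0 0 0 0 8",
)

```text
time: 6.45
position: [0.519, 0.2191, 0.0939]
tcp_rot: [[0.871, 0.492, 0.011], [0.492, -0.871, 0.004], [0.011, 0.001, -1.0]]
ft_force: [2.3, 0.4, -1.4]
width: 0.0116
```

Request:
jog_arm(
  targets="0 1 0 0 0 8 8; 0 1 0 0 0 8 8; 0 0 0 0 0 8 8; 0 0 0 0 0 5 8; 0 0 0 0 0 0 8",
)

```text
time: 6.95
position: [0.5193, 0.2181, 0.0939]
tcp_rot: [[1.0, 0.005, 0.009], [0.005, -1.0, 0.005], [0.01, -0.005, -1.0]]
ft_force: [1.3, -0.1, -1.1]
width: 0.0112
```

```bash
python3 look.py la3; python3 ms.py la3.npz | grep -A1 wing
```

```text
6.95 [0.5193 0.2181 0.0939] -> [0.5193 0.2181 0.0939] yaw 0.36 tilt [0.0096 0.0052] F [ 1.2 -1.6 -1.9] [-0.17 -0.05 -0.07] w 0.0114
  return _methods._mean(a, axis=axis, dtype=dtype,
  ret = ret.dtype.type(ret / rcount)
Traceback (most recent call last):
  File "ms.py", line 13, in <module>
    P,q=sel(.057,.063,W[...,1]<.05); print('seat',len(P),np.median(P[:,2]),P.min(0),P.max(0)); b=cv2.minAreaRect((P[:,:2]*1000).astype(np.float32)); print(np.round(b[0],1),np.round(b[1],1),round(b[2],2))
                                                                           ~~~~~^^^
ValueError: zero-size array to reduction operation minimum which has no identity
```

View pics/la3.png

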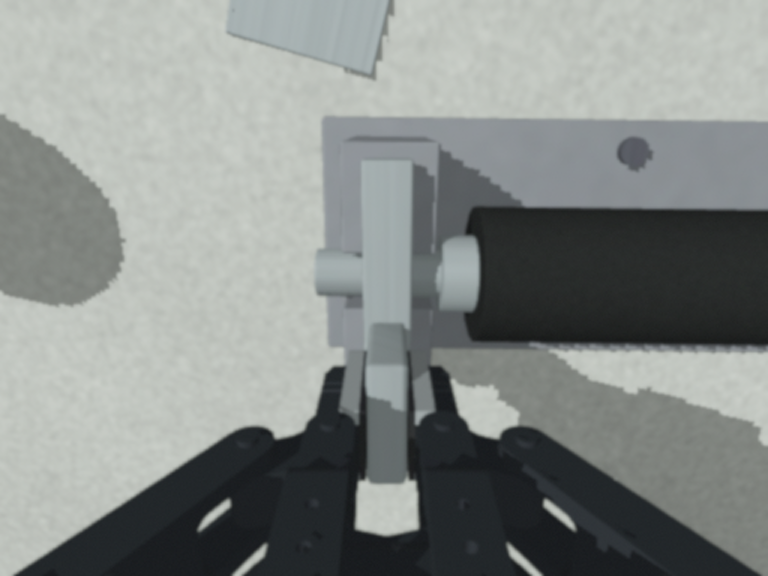

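The bar now lies across the shaft, with its end at (387,165). I'll press on to find the stop.

Request:
jog_arm(
  targets="0 1 0 0 0 4 8; 0 0 0 0 0 4 8; 0 0 0 0 0 4 8; 0 0 0 0 0 4 8",
)

```text
time: 7.4
position: [0.5193, 0.2178, 0.0942]
tcp_rot: [[0.975, -0.224, 0.013], [-0.224, -0.975, -0.002], [0.014, -0.001, -1.0]]
ft_force: [1.1, 1.6, -1.3]
width: 0.0116
```

```bash
python3 -c "
from h import *
s=ctrl.get_state();print(s['ft_torque'],s['tcp_rot'][:2,0],s['position'])"
```

```text
[0.27456028 0.03310979 4.45782454] [ 0.97455802 -0.22372828] [0.51934585 0.21784303 0.09419469]
```

Torque rose to 4.5 N m, so the stop is met. I'll open in place and then look.

Request:
jog_arm(
  targets="0 0 0 0 0 -3 13; 0 0 0 0 0 -2 24; 0 0 0 0 0 0 26; 0 0 -8 0 0 0 26; 0 0 -20 0 0 0 26; 0 0 -25 0 0 0 26",
)

```text
time: 8.0
position: [0.5133, 0.2183, 0.1449]
tcp_rot: [[0.994, -0.113, 0.002], [-0.113, -0.994, -0.006], [0.002, 0.005, -1.0]]
ft_force: [-0.5, 1.3, -0.2]
width: 0.026
```

```bash
python3 look.py la4
cat > mw.py <<'E'
import sys
from h import *
f=np.load(sys.argv[1]); W=cloud('wrist',f['d'],(f['K'],f['R'],f['t']))
q=(abs(W[...,0]-.54)<.07)&(abs(W[...,1]-.217)<.05)
for lo,hi,n in [(.108,.118,'wing'),(.0755,.082,'bar'),(.066,.074,'saddle'),(.009,.015,'base')]:
    P=W[q&(W[...,2]>lo)&(W[...,2]<hi)]
    b=cv2.minAreaRect((P[:,:2]*1000).astype(np.float32)); print(n,len(P),np.round(b[0],1),np.round(b[1],1),round(b[2],2),np.median(P[:,2]).round(4))
E
python3 mw.py la4.npz
```

```text
8.0 [0.5133 0.2183 0.1449] -> [0.5166 0.2194 0.1504] yaw -6.47 tilt [ 0.0103 -0.0031] F [1.6 0.8 2. ] [-0.04  0.   -0.05] w 0.0259
wing 1349 [517.3 217.1] [12.  40.4] 89.64 0.1122
bar 3213 [547.4 196. ] [57.9 83.2] 89.72 0.0803
saddle 4391 [547.1 205.2] [76. 94.] 89.97 0.0702
base 4320 [546.9 206.9] [ 80. 110.] 89.67 0.0113
```

View pics/la4.png

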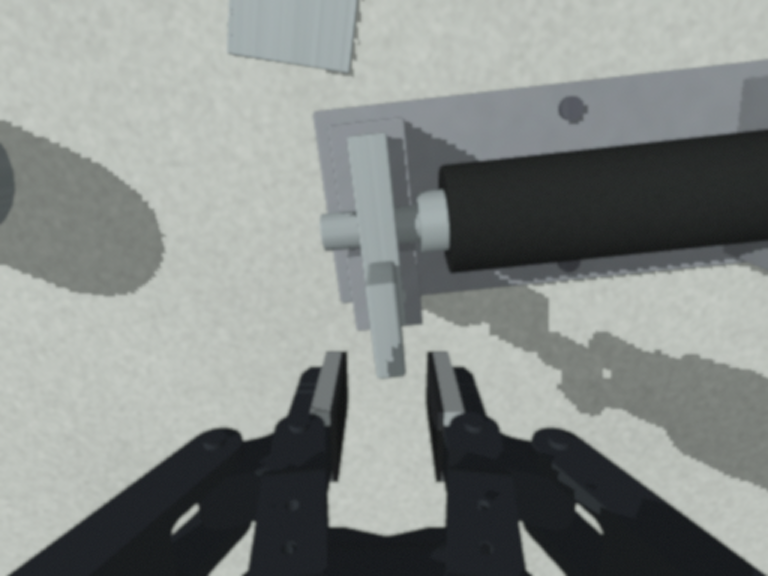

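The wing reads -0.4° and the base -0.3°, so the latch is closed against its stop and the roller is still in place. Next is the cap.

```bash
python3 plan.py 0.563 -0.30 0.18 -35.6 60 46
```

```text
dist [  46.4 -519.4   29.6] rv [-0.05 -0.62 29.12] n 12
9 43 -2 0 -0.1 2.4 60; 10 42 -2 0 0 2.4 60; 12 42 -2 0 -0.1 2.4 60; 14 41 -2 0 0 2.4 60; 16 40 -2 0 -0.1 2.4 60; 17 40 -3 0 0 2.4 60; 19 39 -3 0 -0.1 2.5 60; 21 38 -2 0 0 2.4 60; 22 37 -3 0 -0.1 2.5 60; 24 36 -2 0 0 2.4 60; 26 36 -3 0 -0.1 2.5 60; 26.9 34 -2.5 0 0 2.4 60
```

Request:
jog_arm(
  targets="9 43 -6 0 -0.1 2.4 60; 10 42 -6 0 0 2.4 60; 12 42 -4 0 -0.1 2.4 60; 14 41 -2 0 0 2.4 60; 16 40 -2 0 -0.1 2.4 60; 17 40 -2 0 0 2.4 60; 19 39 -2 0 -0.1 2.5 60; 21 38 -1 0 0 2.4 60; 22 37 -1 0 -0.1 2.5 60; 24 36 0 0 0 2.4 60; 22 30 0 0 -0.1 2.5 60; 10 15 0 0 0 2 60",
)

```text
time: 9.25
position: [0.5656, -0.284, 0.1914]
tcp_rot: [[0.812, -0.583, 0.027], [-0.583, -0.812, 0.001], [0.022, -0.017, -1.0]]
ft_force: [1.0, -0.5, -0.1]
width: 0.0602
```

```bash
python3 look.py c3; python3 plan.py 0.5663 -0.3065 0.12 -35.6 60 30
```

```text
9.25 [ 0.5656 -0.284   0.1914] -> [ 0.5654 -0.2861  0.1915] yaw -35.81 tilt [ 0.0275 -0.001 ] F [ 1.  -0.7  0.2] [ 0.02  0.01 -0.  ] w 0.0599
dist [  0.9 -20.4 -71.5] rv [-0.88 -1.31 -0.2 ] n 3
4 6 24 -0.3 -0.4 -0.1 60; 4 5 24 -0.3 -0.5 -0.1 60; 3.5 5.8 23.5 -0.3 -0.4 0 60
```

Request:
jog_arm(
  targets="5 6 24 -0.5 -0.6 -0.1 60; 4 6 24 -0.5 -0.6 -0.1 60; 3.5 6 23 -0.3 -0.4 0 60; 0 0 0 0 0 0 60; 0 0 0 0 0 0 60",
)

```text
time: 9.8
position: [0.5677, -0.3075, 0.1219]
tcp_rot: [[0.813, -0.583, -0.005], [-0.583, -0.813, -0.002], [-0.003, 0.004, -1.0]]
ft_force: [-0.0, 0.5, -0.1]
width: 0.0602
```

```bash
python3 look.py c4; python3 mc.py c4.npz .566 -.306; python3 plan.py 0.5663 -0.3065 0.038 -35.6 60 15
```

```text
9.8 [ 0.5677 -0.3075  0.1219] -> [ 0.5674 -0.3072  0.1217] yaw -35.62 tilt [-0.0057 -0.0015] F [-0.2  0.5  0.4] [-0.06  0.01 -0.03] w 0.06
bench z -0.0006
body 3048 z 0.0234 c [ 566.2 -306.5] [32.  94.5] 54.5 mean [ 0.5736 -0.3118  0.0234]
rib 1477 z 0.0572 c [ 566.4 -306.8] [17.9 38.4] 53.9 mean [ 0.568  -0.3078  0.0569]
dist [ -1.1   0.7 -83.7] rv [ 0.26  0.21 -0.02] n 6
0 0 14 0 0 0 60; 0 0 14 0.1 0 0 60; 0 0 14 0 0.1 0 60; 0 0 14 0.1 0 0 60; -1 0 14 0 0.1 0 60; -0.1 -0.2 13.7 0.1 0 0 60
```

View pics/c4.png

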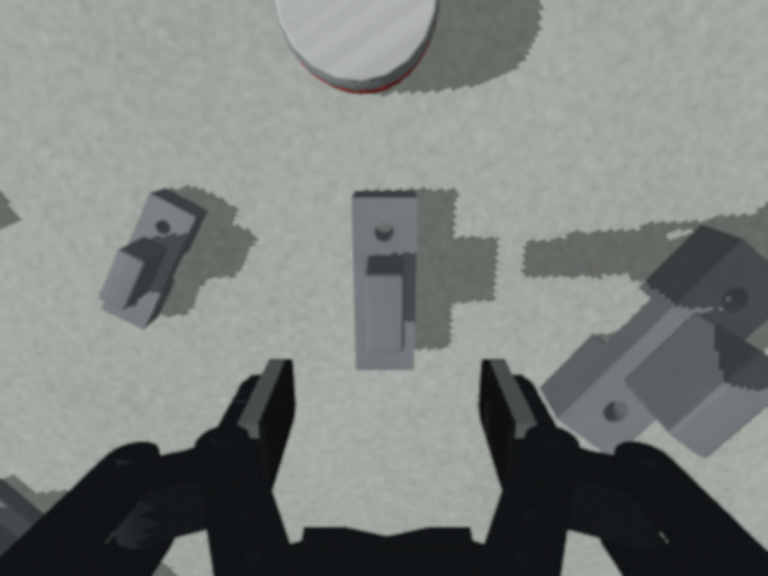

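The cap is centred and square, with a hole at (384,231) and the rib at (384,315). Both neighbouring caps are clear of the fingers, so I'll descend.

Request:
jog_arm(
  targets="0 0 14 0.1 0.1 0 60; -1 0 14 0.1 0.1 0 50; 0 0 14 0.1 0.1 0 50; -1 0 14 0 0 0 50; 0 0 14 0 0 0 50; 0 0 13 0 0 0 50; 0 0 0 0 0 0 50; 0 0 0 0 0 0 50",
)

```text
time: 10.65
position: [0.5668, -0.3046, 0.0338]
tcp_rot: [[0.814, -0.581, 0.005], [-0.581, -0.814, -0.001], [0.005, -0.002, -1.0]]
ft_force: [0.1, -0.4, -0.2]
width: 0.0505
```

```bash
python3 plan.py 0.5662 -0.3065 0.038 -35.5 50 15;python3 look.py c5
```

```text
dist [-0.6 -1.9  4.2] rv [-0.11 -0.26 -0.01] n 1
0.6 1.8 -4.2 -0.1 -0.3 0 50
10.65 [ 0.5668 -0.3046  0.0338] -> [ 0.5665 -0.3045  0.0337] yaw -35.51 tilt [ 0.0043 -0.0007] F [ 0.5 -0.4 -1.1] [0.06 0.02 0.06] w 0.0497
```

View pics/c5.png

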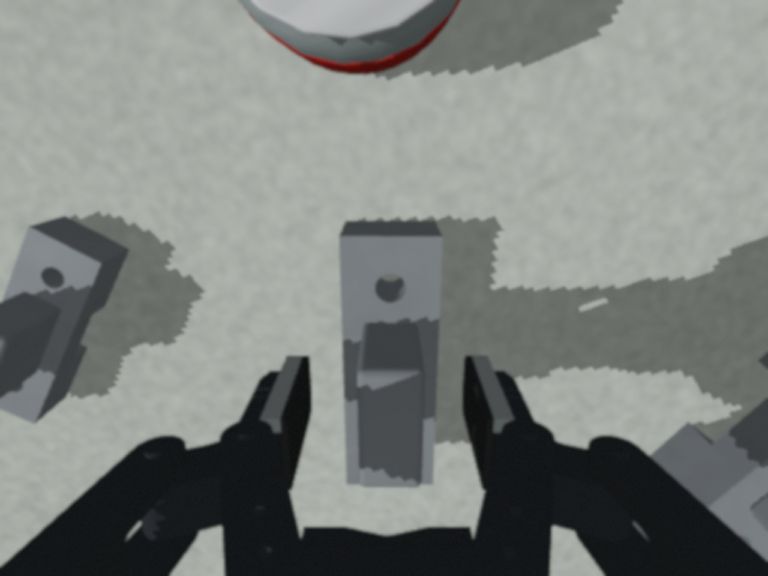

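The rib is between the fingers. I'll make a small correction and close.

Request:
jog_arm(
  targets="1 2.5 -3 0 -0.2 0 50; 0 0.5 -1 0 0 0 40; 0 0 0 0 0 0 28; 0 0 0 0 0 0 12; 0 0 0 0 0 0 12; 0 0 0 0 0 0 12; 0 0 0 0 0 0 12; 0 0 0 0 0 0 12",
  newtons=90,
)

```text
time: 11.5
position: [0.5674, -0.3089, 0.0408]
tcp_rot: [[0.814, -0.581, 0.006], [-0.581, -0.814, -0.001], [0.005, -0.002, -1.0]]
ft_force: [-0.7, -0.5, -1.1]
width: 0.0159
```

```bash
python3 look.py c6; python3 mc.py c6.npz .566 -.306
```

```text
11.5 [ 0.5674 -0.3089  0.0408] -> [ 0.5674 -0.3089  0.0408] yaw -35.53 tilt [ 0.0058 -0.0012] F [ 0.7 -0.2 -0.9] [-0.02 -0.01 -0.02] w 0.0158
bench z -0.0006
body 4105 z 0.0235 c [ 565.5 -308.2] [32.1 94. ] 54.3 mean [ 0.5901 -0.3258  0.0236]
rib 5297 z 0.0575 c [ 564.8 -312.4] [39.5 40.5] 81.2 mean [ 0.5699 -0.3118  0.0585]
```

View pics/c6.png

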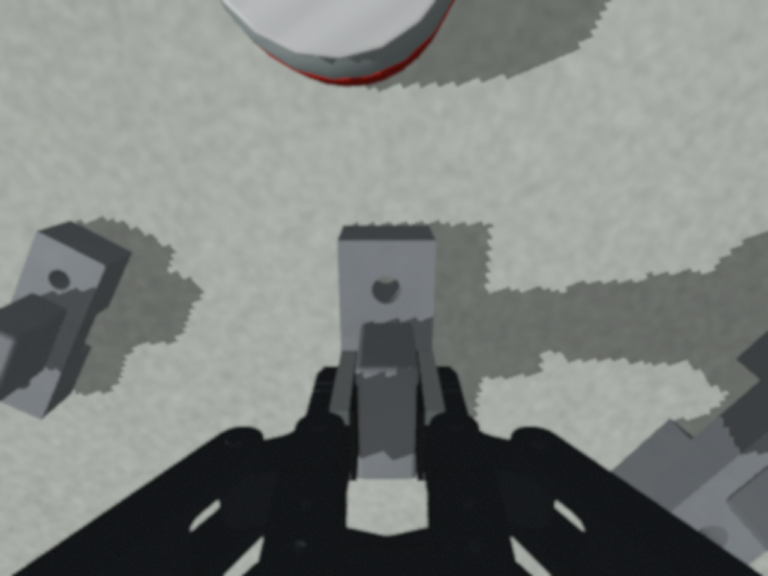

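The cap is gripped (rib between the pads, hole at (385,290)). I'll lift it and carry it to above the seat.

Request:
jog_arm(
  targets="0 0 -20 0 0.2 0 12; 0 0 -35 0 0.1 0 12; 0 0 -40 0 0 0 12; 0 0 -25 0 0 0 12; 0 0 0 0 0 0 12",
  newtons=110,
)

```text
time: 12.05
position: [0.5619, -0.3057, 0.1576]
tcp_rot: [[0.814, -0.581, -0.002], [-0.581, -0.814, 0.004], [-0.004, -0.002, -1.0]]
ft_force: [1.0, -0.7, -3.0]
width: 0.016
```

```bash
python3 look.py c7; python3 plan.py 0.5475 -0.01 0.16 -0.4 12 40
```

```text
12.05 [ 0.5619 -0.3057  0.1576] -> [ 0.5609 -0.305   0.1554] yaw -35.52 tilt [-0.0047  0.0056] F [ 0.3 -0.2 -3.1] [-0.05  0.    0.03] w 0.0162
dist [-13.4 295.    4.6] rv [ -0.22   0.36 -35.12] n 8
-23 -29 0 0 0 -4.4 12; -20 -31 0 0 0 -4.4 12; -18 -32 0 0 0.1 -4.4 12; -16 -33 -1 0 0 -4.4 12; -13 -35 -1 -0.1 0.1 -4.4 12; -10 -35 0 0 0 -4.4 12; -8 -36 -1 -0.1 0.1 -4.4 12; -4.2 -37.2 -0.3 0 0 -4.3 12
```

View pics/c7.png

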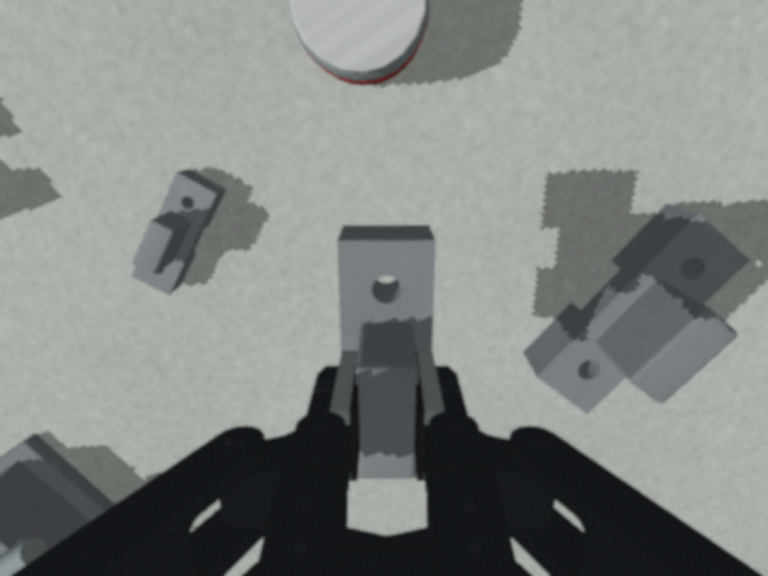

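Request:
jog_arm(
  targets="-23 -29 0 0 0 -4.4 12; -20 -30 0 0 0 -4.4 12; -18 -31 0 0 0.1 -4.4 12; -16 -32 -1 0 0 -4.4 12; -13 -33 -1 -0.1 0.1 -4.4 12; -10 -33 0 0 0 -4.4 12; -8 -32 0 -0.1 0.1 -4.4 12; -4 -27 0 0 0 -4.3 12; 0 -10 0 0 0 0 12; 0 0 0 0 0 0 12; 0 0 0 0 0 0 12",
)

```text
time: 13.2
position: [0.5219, -0.0077, 0.1301]
tcp_rot: [[0.999, 0.012, -0.044], [0.013, -1.0, 0.012], [-0.043, -0.012, -0.999]]
ft_force: [0.3, -0.3, -2.7]
width: 0.0158
```

```bash
python3 look.py d1
```

```text
13.2 [ 0.5219 -0.0077  0.1301] -> [ 0.5218 -0.0079  0.1301] yaw 0.7 tilt [-0.0438  0.0119] F [ 0.3  0.6 -3.8] [-0.03 -0.03 -0.03] w 0.0162
```

View pics/d1.png

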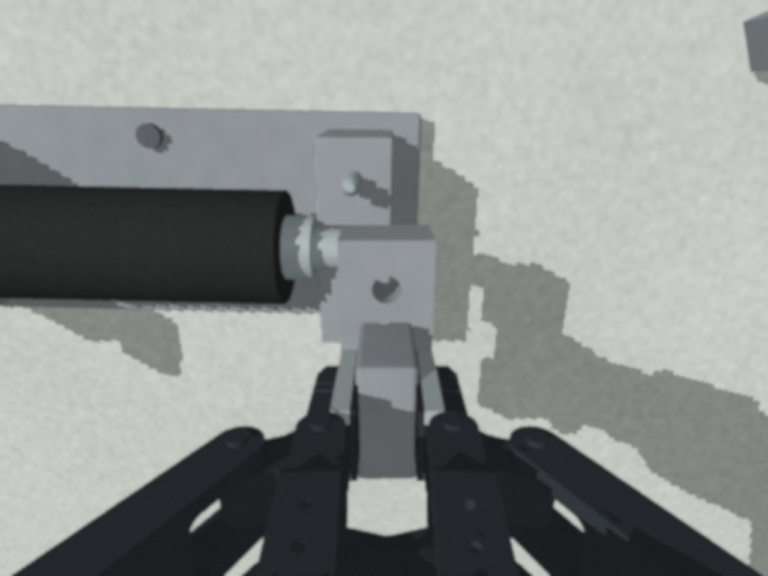

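The pose drifted to x = 0.522 with a 2.5° tilt. The dowel is at (350,183) and the cap hole at (385,289). I'll measure both here and correct.

```bash
cat > mt.py <<'E'
import sys
from h import *
f=np.load(sys.argv[1]); W=cloud('wrist',f['d'],(f['K'],f['R'],f['t']))
p,Rt=f['pos'],f['rot']; T=(W-p)@Rt  # tool frame
# cap body top: tool z ~ +0.0168 
q=(abs(T[...,0])<.06)&(abs(T[...,1])<.022)&(T[...,2]>.010)&(T[...,2]<.023)
P=T[q]*1000; print('cap top z',np.median(P[:,2]).round(1),'xmax',np.percentile(P[:,0],99.5).round(1),'ymid',[ (np.percentile(P[(P[:,0]>a)&(P[:,0]<a+4),1],[1,99]).round(1),) for a in (24,30,36,40)])
u=f['img']
# hole: dark/deeper pixels within the cap top
m=(T[...,0]>.022)&(T[...,0]<.036)&(abs(T[...,1])<.008)
H=q.astype(np.uint8)
r,c=np.where(q); 
sub=np.zeros_like(q); sub[r.min():r.max()+1,c.min():c.max()+1]=1
# front edge plane fit for yaw and x
s=W[(W[...,2]>.068)&(W[...,2]<.081)&(abs(W[...,1]-.008)<.012)&(abs(abs(W[...,0]-.5457)-.03)<.009)]
for sg in (1,-1):
    a=s[(s[:,0]-.5457)*sg>0]
    if len(a): print('dowel',sg,len(a),a.mean(0).round(4), 'x',a[:,0].min().round(4),a[:,0].max().round(4),'y',a[:,1].min().round(4),a[:,1].max().round(4),'top',a[:,2].max().round(4))
b=W[(W[...,2]>.057)&(W[...,2]<.062)&(W[...,1]<.03)&(W[...,1]>-.02)&(abs(W[...,0]-.5457)<.05)]
if len(b): print('seat',len(b),'x',b[:,0].min().round(4),b[:,0].max().round(4),'y',b[:,1].min().round(4),b[:,1].max().round(4),np.median(b[:,2]).round(4))
E
python3 mt.py c6.npz; python3 mt.py c7.npz; python3 mt.py d1.npz; python3 plan.py 0.5476 -0.035 0.15 -0.4 12 40
```

```text
cap top z 17.5 xmax 44.8 ymid [(array([-15. ,  16.2]),), (array([-15.2,  16.6]),), (array([-15.2,  16.3]),), (array([-15. ,  16.2]),)]
cap top z 17.6 xmax 44.8 ymid [(array([-15. ,  16.2]),), (array([-15. ,  16.4]),), (array([-15.1,  16.3]),), (array([-15. ,  16.2]),)]
seat 92 x 0.5444 0.5652 y -0.02 0.0 0.0593
cap top z 17.5 xmax 44.2 ymid [(array([-14.9,  16.3]),), (array([-15.2,  16.6]),), (array([-15. ,  16.4]),), (array([-14.8,  16.2]),)]
dowel 1 169 [0.5767 0.0064 0.0751] x 0.5721 0.58 y 0.0029 0.0105 top 0.0787
seat 3520 x 0.4995 0.5929 y -0.0093 0.0297 0.0594
dist [ 25.8 -27.1  19.9] rv [-0.69  2.51  1.09] n 2
12 14 -11 -0.3 1.3 0.5 12; 12.9 13 -10 -0.4 1.2 0.6 12
```

Request:
jog_arm(
  targets="12 0 -11 -0.4 1.4 0.5 12; 13 -8 -5 -0.4 1.3 0.6 12; 1 -8 0 0 0.2 0 12; 0 0 0 0 0 0 12; 0 0 0 0 0 0 12",
)

```text
time: 13.75
position: [0.5527, 0.0034, 0.1478]
tcp_rot: [[1.0, -0.016, 0.014], [-0.016, -1.0, -0.005], [0.014, 0.005, -1.0]]
ft_force: [-0.7, -0.8, -3.3]
width: 0.0163
```

```bash
python3 look.py d2;python3 mt.py d2.npz; python3 plan.py 0.5478 0.0076 0.13 -0.4 12 10
```

```text
13.75 [0.5527 0.0034 0.1478] -> [0.5526 0.0034 0.1477] yaw -0.95 tilt [ 0.0137 -0.005 ] F [ 0.7  0.5 -2.5] [-0.06 -0.08 -0.  ] w 0.0161
cap top z 17.5 xmax 44.2 ymid [(array([-14.9,  16.3]),), (array([-15.1,  16.6]),), (array([-15. ,  16.4]),), (array([-14.9,  16.3]),)]
seat 406 x 0.5586 0.5931 y -0.0088 0.0296 0.0593
dist [ -4.8   4.2 -17.7] rv [ 0.27 -0.79 -0.55] n 2
-3 -2 9 0.1 -0.4 -0.3 12; -2 -2.2 8.7 0.2 -0.4 -0.2 12
```

Request:
jog_arm(
  targets="-3 -2.5 7 0.1 -0.4 -0.3 12; -2 -2 5 0.1 -0.3 -0.2 12; 0 0 0 0 0 0 12; 0 0 0 0 0 0 12",
)

```text
time: 14.2
position: [0.5458, 0.0077, 0.1335]
tcp_rot: [[1.0, -0.008, -0.003], [-0.008, -1.0, -0.001], [-0.002, 0.001, -1.0]]
ft_force: [0.1, 0.3, -2.9]
width: 0.0161
```

```bash
python3 look.py d3;python3 mt.py d3.npz; python3 plan.py 0.5479 0.0076 0.128 -0.4 12 10
```

```text
14.2 [0.5458 0.0077 0.1335] -> [0.5456 0.0077 0.1334] yaw -0.45 tilt [-0.0029 -0.0009] F [-0.8 -0.1 -3.5] [-0.05 -0.   -0.01] w 0.0158
cap top z 17.5 xmax 44.2 ymid [(array([-14.9,  16.3]),), (array([-15.2,  16.6]),), (array([-15. ,  16.4]),), (array([-14.9,  16.3]),)]
seat 840 x 0.5538 0.5931 y -0.0199 0.0295 0.0593
dist [ 2.3 -0.1 -5.4] rv [ 0.05  0.16 -0.05] n 1
2.3 0.1 5.4 0.1 0.2 -0.1 12
```

Request:
jog_arm(
  targets="2 0 5 0.1 0.1 0 12; 0.5 0 6 0 0 0 12; 0 0 0 0 0 0 12; 0 0 0 0 0 0 12",
)

```text
time: 14.65
position: [0.5485, 0.0076, 0.1214]
tcp_rot: [[1.0, -0.008, -0.001], [-0.008, -1.0, 0.001], [-0.001, -0.001, -1.0]]
ft_force: [-0.1, -0.6, -3.5]
width: 0.0161
```

```bash
python3 look.py d4; python3 plan.py 0.5479 0.0076 0.11 -0.4 12 10
```

```text
14.65 [0.5485 0.0076 0.1214] -> [0.5484 0.0076 0.1213] yaw -0.45 tilt [-0.001   0.0009] F [ 0.1 -0.1 -3.5] [ 0.03  0.01 -0.  ] w 0.016
dist [ -0.5  -0.  -11.3] rv [-0.05  0.05 -0.05] n 2
0 0 6 0 0 0 12; -0.5 0.1 5.3 0 0.1 -0.1 12
```

View pics/d4.png

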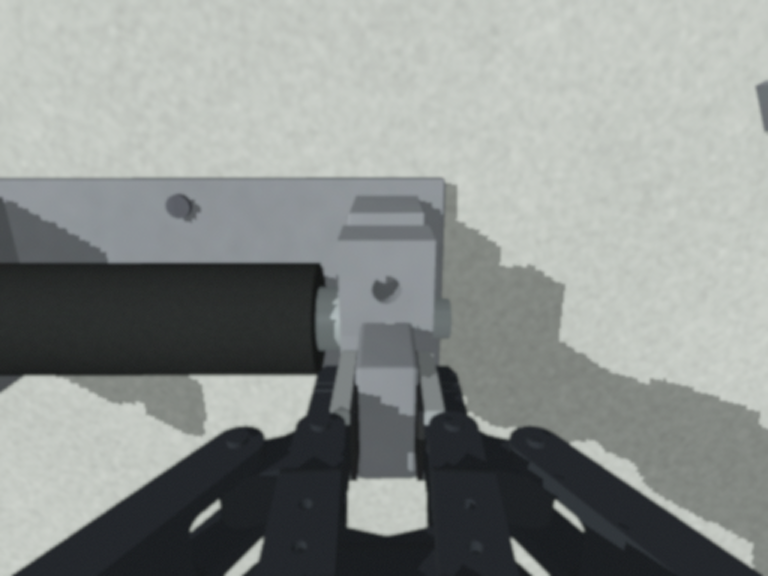

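The cap is parallel to the block and sits just above the dowels, with its hole at (385,289). I'll lower gently.

Request:
jog_arm(
  targets="-0.5 0 3 0 0 0 12; 0 0 3 0 0 0 12; 0 0 2 0 0 0 12; 0 0 0 0 0 0 12",
)

```text
time: 15.1
position: [0.5481, 0.0076, 0.113]
tcp_rot: [[1.0, -0.008, -0.0], [-0.008, -1.0, 0.001], [-0.0, -0.001, -1.0]]
ft_force: [0.0, 0.7, -4.0]
width: 0.0158
```

No contact force at 6 mm below the dowel tops, so the holes are on. I'll continue.

Request:
jog_arm(
  targets="0 0 4 0 0 0 12; 0 0 4 0 0 0 12; 0 0 2 0 0 0 12; 0 0 0 0 0 0 12",
)

```text
time: 15.5
position: [0.5481, 0.0076, 0.1021]
tcp_rot: [[1.0, -0.008, -0.0], [-0.008, -1.0, 0.001], [-0.0, -0.001, -1.0]]
ft_force: [0.0, 0.5, -3.6]
width: 0.0162
```

Request:
jog_arm(
  targets="0 0 1.5 0 0 0 12; 0 0 1.5 0 0 0 12; 0 0 1.5 0 0 0 12",
  newtons=120,
)

```text
time: 15.8
position: [0.5483, 0.0077, 0.101]
tcp_rot: [[1.0, -0.008, -0.002], [-0.008, -1.0, 0.001], [-0.002, -0.001, -1.0]]
ft_force: [-4.2, -0.3, 4.7]
width: 0.0159
```

Request:
jog_arm(
  targets="0 0 4 0 0 0 12; 0 0 4 0 0 0 12; 0 0 4 0 0 0 12",
)

```text
time: 16.1
position: [0.5484, 0.0077, 0.101]
tcp_rot: [[1.0, -0.007, -0.008], [-0.007, -1.0, -0.0], [-0.008, 0.0, -1.0]]
ft_force: [-11.4, 1.1, 17.7]
width: 0.0156
```

```bash
python3 look.py e1; python3 mt.py e1.npz | head -1
python3 - <<'E'
from h import *
f=np.load('e1.npz'); W=cloud('wrist',f['d'],(f['K'],f['R'],f['t']))
q=(abs(W[...,0]-.578)<.017)&(abs(W[...,1]-.007)<.015)&(W[...,2]>.07)&(W[...,2]<.1); P=W[q]
A=np.c_[P[:,:2]-[.5457,.007],np.ones(len(P))]; m=np.linalg.lstsq(A,P[:,2],rcond=None)[0]; print('cap top plane',m,np.median(P[:,2]))
E
```

```text
16.1 [0.5484 0.0077 0.101 ] -> [0.5484 0.0077 0.101 ] yaw -0.38 tilt [-0.0076 -0.0001] F [-10.8   0.8  18.2] [ 0.04  1.49 -0.05] w 0.0157
cap top z 17.4 xmax 44.3 ymid [(array([-14.9,  16.3]),), (array([-14.8,  16.6]),), (array([-15. ,  16.4]),), (array([-14.8,  16.4]),)]
cap top plane [-0.20644282  0.00593342  0.09004336] 0.08339131655067329
```

View pics/e1.png

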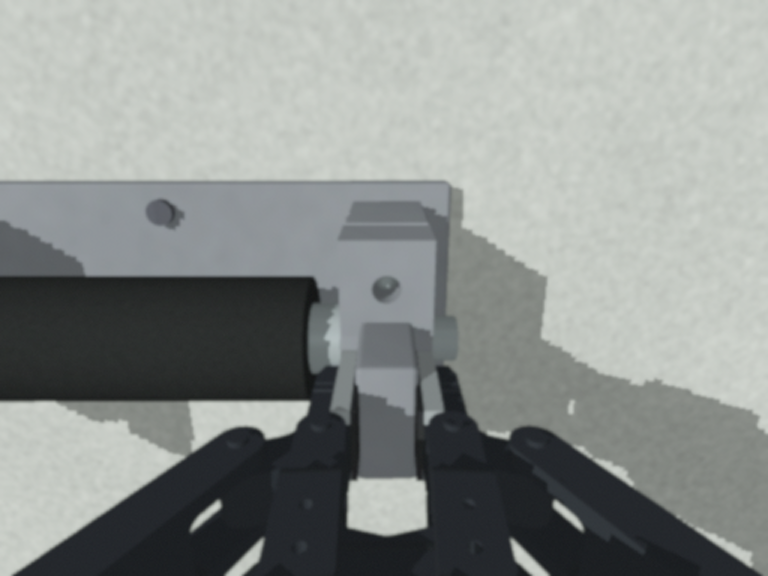

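Home: the cap top measures 83.4 mm, against 59.3 + 24 for the seat face plus body, and the dowel shows in the hole at (385,289). I'll ease the sideways load and press a little firmer.

Request:
jog_arm(
  targets="-1 0 5 0 0.4 0 12; -1 0 5 0 0.4 0 12; -0.5 0 5 0 0.2 0 12",
)

```text
time: 16.45
position: [0.5482, 0.0078, 0.1007]
tcp_rot: [[1.0, -0.006, 0.009], [-0.006, -1.0, -0.001], [0.009, 0.001, -1.0]]
ft_force: [-11.3, 1.3, 22.7]
width: 0.016
```

Request:
jog_arm(
  targets="-1.5 0 5 0 -0.4 0 12; -1.5 0 5 0 -0.2 0 12; -1.5 0 5 0 0 0 12; -1 0 5 0 0 0 12",
)

```text
time: 16.85
position: [0.5482, 0.0078, 0.1007]
tcp_rot: [[1.0, -0.006, 0.004], [-0.006, -1.0, -0.002], [0.004, 0.002, -1.0]]
ft_force: [-10.6, 0.8, 20.8]
width: 0.0159
```

```bash
python3 look.py e2
python3 - <<'E'
from h import *
for fn in ('e1.npz','e2.npz'):
    f=np.load(fn); W=cloud('wrist',f['d'],(f['K'],f['R'],f['t']))
    q=(abs(W[...,0]-.578)<.012)&(abs(W[...,1]-.007)<.013)&(W[...,2]>.081)&(W[...,2]<.086); P=W[q]
    A=np.c_[P[:,:2]-[.5457,.007],np.ones(len(P))]; m=np.linalg.lstsq(A,P[:,2],rcond=None)[0]; print(fn,'cap top plane',m.round(4),np.median(P[:,2]),len(P))
E
```

```text
16.85 [0.5482 0.0078 0.1007] -> [0.5482 0.0078 0.1007] yaw -0.35 tilt [ 0.0043 -0.002 ] F [-10.9   1.1  19.9] [ 0.01  1.65 -0.2 ] w 0.0158
e1.npz cap top plane [-0.0044  0.0055  0.0835] 0.08340404329002968 2100
e2.npz cap top plane [0.0002 0.001  0.0834] 0.08336665954735073 2100
```

The cap lies flat (plane slopes about 0.001) at the home height. I'll push slightly firmer, then do the final checks.

Request:
jog_arm(
  targets="-1.5 0 7 0 0 0 12; -1.5 0 7 0 0 0 12; -1.5 0 7 0 0 0 12",
)

```text
time: 17.2
position: [0.5482, 0.0079, 0.1007]
tcp_rot: [[1.0, -0.006, 0.006], [-0.006, -1.0, -0.003], [0.006, 0.003, -1.0]]
ft_force: [-13.6, 0.7, 29.2]
width: 0.0157
```

```bash
python3 look.py e3
python3 - <<'E'
from h import *
f=np.load('e3.npz'); W=cloud('wrist',f['d'],(f['K'],f['R'],f['t']))
q=(abs(W[...,0]-.578)<.012)&(abs(W[...,1]-.007)<.013)&(W[...,2]>.081)&(W[...,2]<.086); P=W[q]
A=np.c_[P[:,:2]-[.5457,.007],np.ones(len(P))]; print('cap plane',np.linalg.lstsq(A,P[:,2],rcond=None)[0].round(4))
for n in ['top','scene']:
    img,d=imaging.grab_frame(n); save(n+'9.png',img)
s=ctrl.get_state(); print(s['time'],s['position'],s['ft_force'],s['width'])
E
```

```text
17.2 [0.5482 0.0079 0.1007] -> [0.5482 0.0079 0.1007] yaw -0.33 tilt [ 0.0056 -0.0029] F [-14.2   2.5  30.1] [ 0.07  2.27 -0.18] w 0.0157
cap plane [ 0.0019 -0.0019  0.0833]
17.35 [0.54818236 0.00786324 0.10068556] [-14.13565817   1.55559442  30.20129524] 0.015946079499098535
```

View pics/scene9.png

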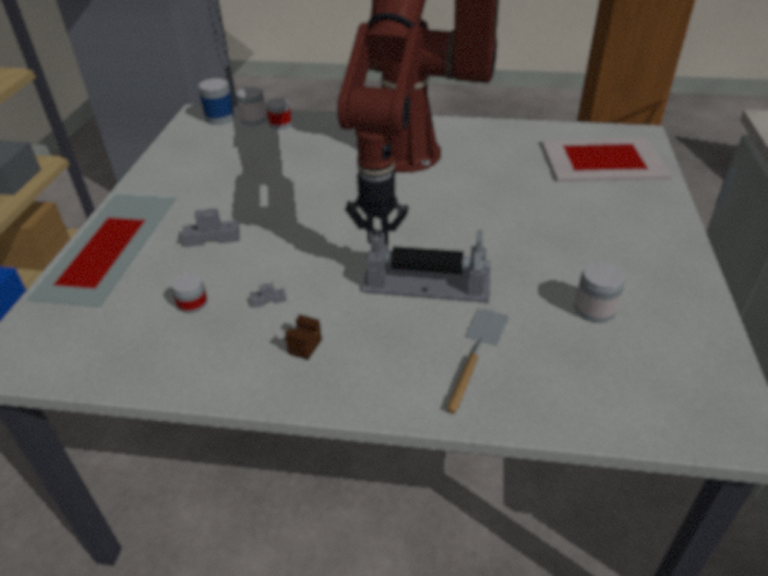

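View pics/top9.png

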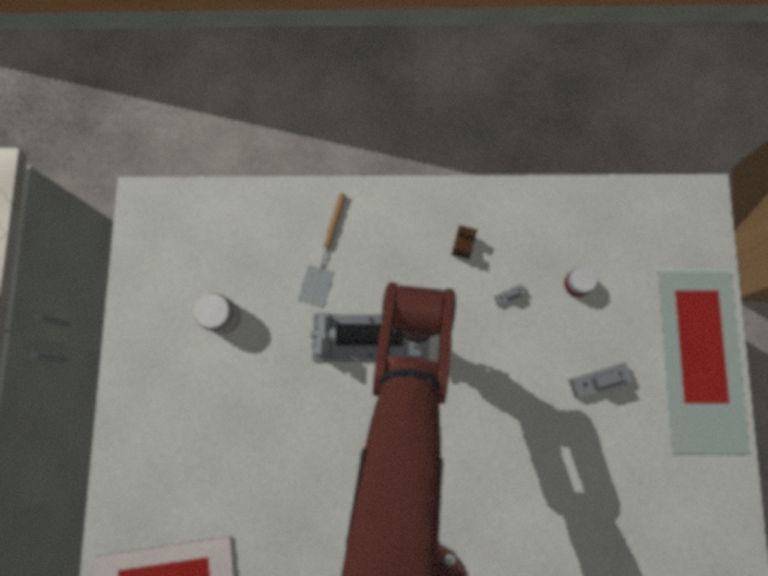

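Nothing else has moved: the small tin is at (582,283), the big tin at (213,312), the block at (464,241) and the knife at (330,250), all as before. The roller lies in its stand and the latch is across the shaft. I'm handing the job in.

```bash
python3 -c "
from h import *
print(ctrl.close_job())"
```

```text
the job is handed in; nothing more can be done
None
```

The stand is closed up and the job is handed in at about 17.4 s of the 53 s. The arm is still holding the middle-sized cap pressed down on its seat.

- **Latch:** I turned the wing latch from about 70° until it met its stop; the torque rose to about 4.5 N m there. After I let go, the wing measured -0.4° and the stand -0.3°, so it is fully across the shaft.
- **Cap:** It slid over both dowels without any contact force. Its top measured 83.3 to 83.4 mm, and the seat face plus the 24 mm body comes to 83.3 mm. It lies flat within about 0.2°.
- **Hold:** At hand-in the arm was pressing down with about 30 N, with the grip set to 120 N.
- **Surroundings:** In the last top and scene pictures the roller is in its stand. The tins, wooden block, ink knife and the two other caps are where they started.

**Checks that were not perfect:**
- A sideways load of about 14 N and a moment of about 2.3 N m on the wrist remained while pressing. Small corrections did not remove the load.
- The gripper read 16 mm on the 18 mm rib, and the cap slid about 2 mm along the bench as the fingers closed. I allowed for that shift when fitting it.
- On the way to the seat, the arm's pose drifted by about 26 mm and 2.5°; I corrected this before lowering the cap.

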